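# Pack a gift set into its sloping insert

### The arm

A 7-joint arm with a two-finger parallel gripper is mounted at the origin on the work surface. World frame = base frame: x ahead of the robot, y to its left, z up, the work surface at z = 0. Lengths are in m, angles in rad, forces in N, time in s.
With the tool pointing down it reaches from about 0.35 to 0.9 m from the base axis. Payload 7.2 kg.
Tool frame: the origin (TCP) lies midway between the tips of the shut fingers; the grasp point (between the pads) lies 19 mm behind it (tcp_to_grasp is the distance from the TCP to the grasp point, in m); z points along the fingers, y is the direction in which the jaws open and shut (so a half turn about z gives the same grasp; the last joint's range is limited). The gripper opens to 88 mm and grips with 3 to 60 N. Pads are 20 mm wide; open, the fingers measure 115 mm over their backs; the gripper's body (75 mm by 178 mm) begins 61 mm behind the grasp point.
Start: joints at [-1.245, 0.411, -0.013, 1.596, 0.006, 1.134, -0.082], TCP at [0.24, 0.577, 0.223] pointing down, gripper open.
Joint ranges: [-2.95, 2.95], [-0.29, 1.99], [-1.47, 1.44], [0.14, 2.54], [-1.03, 4.17], [0.13, 1.85], [-2.86, 2.86]. Speed limits (rad/s): [2.39, 2.39, 3.01, 3.01, 3.14, 3.14, 3.14].

### API

Orientations are given as a 3x3 rotation matrix whose columns are the frame's x, y, z axes.
In Python, from rig import * gives the robot as it stands.
- The arm moves only by the tool send_rows, never from a script. Its argument "deltas" is a list of rows, each a list of 3 entries, a list of its own where there are three numbers: the shift along the tool's x, y, z scaled (see below), then the turn, a rotation vector about the tool's x, y, z scaled (see below), then the opening, from 0 (shut) to 1 (fully open). A call has 1 to 10 rows; each row shifts and turns the commanded pose from where the row before left it, along the tool's axes as they then stand; what a row does not reach is not made up. The controller multiplies each number of a shift by 0.05 m and each number of a turn by 6 degrees. A row lasts 1/8 s, in which the tool goes at most 62.5 mm and 10.7 degrees, less where a joint would pass 70% of its speed; a pose out of reach is approached as far as the arm can. A call with a number of a shift or a turn outside -1 to 1 is refused whole. A call with a gripper value outside its range is refused whole. The fingers move at their own pace and stop on an object; "force" is the grip in N (left out, the last holds). Time passes only in rows, so rows that do not move let the fingers close. It gives the time, the measured TCP pose, the force and the opening at its end, in the units of the state.
- get_state(): the state, without advancing time (a new reading comes with each control period).
- snapshot(name): name is "scene" or "top" or "wrist"; returns the picture (420x560x3 uint8, red, green, blue); there is no depth.
- camera_model(name): a dict with "fovy" (degrees; the focal length in pixels is half the picture's height over the tangent of half this angle, whatever the lens; pixels are square), "cx", "cy" (the principal point, pixels), "xyz" and "rotation" of the camera in the world; the wrist camera has in their place "mount" (4x4, takes a point from camera to tool coordinates, whose origin is the TCP and whose axes are the flange's). Camera axes: x right, y up, looking along -z (the intrinsics and any distortion apply to the point x, -y, -z); pixel columns grow to the right and rows downward; lengths in m; the calibration is good to about 2 mm. A picture is of the moment at which its call begins: read the wrist's pose just before it. camera_model takes no time and is no camera call.
- job_done(): hands the job in, once; it reports no verdict.
The state is a dict: "time": time; "qpos": joint angles; "dq": joint speeds; "effort": joint torques, N m; "position": TCP position; "tcp_rot": TCP orientation; "contact_force": force on the tool from outside, world axes, zero at the start; "wrist_torque": the same for the moment, N m; "gripper_width": finger opening in m.
Only numpy, scipy, OpenCV 4.12 (cv2) and the standard library are available. Lean on these libraries where they do the work, as an engineer would, in place of code of your own. Each camera call takes 0.05 s, during which the arm holds its last target. There are 200 camera calls.

### The job

Pack the gift set: lay the brush, the scraper and the small carton flat in their own recesses of the insert on the sloping packing stand, each fully down on the recess floor and turned to suit its recess (brush bristles down with its head up the slope, scraper with its blade down the slope, carton label up and lengthwise across the slope). Leave the other things on the table where they stand.

Things in the scene. Friction and masses are not known exactly. Their poses are not given: they have to be found in the camera images.
- tray: Cardboard insert with three recesses, 182 x 273 mm, on a plywood stand sloping 25 degrees (rises away from the robot). Origin: middle of the recess floor surface, 125 mm above the table. x points up the slope, y across it, z square out of the floor. Partitions stand 10 mm above the floor, the 7 mm wide outer rim 12 mm
- brush_recess (a point): On the recess floor, the point over which the brush's origin lies when it is laid in the middle of its recess (axes as the tray's). Stepped recess 168 mm along the tray's x: the wide part (68 x 68 mm) for the head at the upper (+x) end, the narrow channel (32 mm wide, 100 mm long) for the handle below it. Floor at height 0, 10 mm deep
- scraper_recess (a point): On the recess floor, the point over which the scraper's origin lies when it is laid in the middle of its recess (axes as the tray's). Stepped recess 158 mm along the tray's x: the wide part (68 long x 84 mm wide) for the blade at the lower (-x) end, the narrow channel (32 mm wide, 90 mm long) for the handle above it. 10 mm deep
- carton_recess (a point): Middle of the floor of the rectangular recess for the small carton (axes as the tray's): 60 mm along the tray's x, 103 mm along its y, 10 mm deep
- brush: Wooden brush lying bristles down, 160 mm long. Origin: middle of its length, at its underside (z up). Handle from x = -80 to +20 mm, 24 mm wide, 26 mm high from the underside; head from x = +20 to +80 mm, 60 mm wide, top at 28 mm. About 0.12 kg
- brush_head (a point): Point under the middle of the brush's head, 50 mm along +x from its origin, at the underside
- scraper: Scraper with a wooden handle and a flat steel blade, lying flat, 150 mm long. Origin: middle of its length, at its underside (z up). Handle from x = -75 to +20 mm, 24 mm wide, 26 mm high; shoulder x = 15 to 29 mm, 60 mm wide, 14 mm high; blade x = 27 to 75 mm, 76 mm wide, 6 mm thick. About 0.13 kg
- scraper_head (a point): Point under the middle of the scraper's blade, 50 mm along +x from its origin, at the underside
- carton: Small closed kraft carton lying flat, 95 (x) x 52 (y) x 34 mm high, plain white paper label on top. Origin: centre of its underside. About 0.12 kg
- tin: Bystander: round aluminium tin, 64 mm in diameter, 45 mm high, among the parts. Origin: centre of its underside
- label_roll: Bystander: upright roll of blank white labels, 54 mm in diameter, 40 mm high, among the parts. Origin: centre of its underside
- jar: Bystander: amber glass jar, 68 mm in diameter, 75 mm high. Origin: centre of its underside
- big_carton: Bystander: closed kraft carton, larger than the one to pack, 110 (x) x 80 (y) x 55 mm high. Origin: centre of its underside
- flat_carton: Bystander: flat kraft carton, 110 (x) x 80 (y) x 25 mm high, near the robot. Origin: centre of its underside
- pen_cup: Bystander: white ceramic cup with two pens, 76 mm in diameter, 95 mm high (pens to 150 mm). Origin: centre of its underside

How it is judged:
By the outcome, as a careful person would: the job done as asked, in the order asked, and still so for the second after the job is handed in, with the robot touching nothing.
It also fails if it takes over 70 s, if anything falls off the work surface, if the arm or the gripper's body presses on something with over 40 N, if the wrist force passes 120 N, or if a joint passes its speed limit or range.

## Working session

There is one attempt and no reset: what is moved stays moved. The work goes in short steps, Python scripts to look and compute and a tool call to move; the robot and the scene stay as the last step left them, time stands still between calls to the robot, and variables do not carry over. Pictures are saved under pics/ and viewed, about 8 in all and at most 12, crops included, and the job is handed in when it is done.

Besides the shell and the picture viewer there is one more tool, called after "Emit:" by a JSON object that holds its "api" and its "payload", one argument or row to a line. send_rows: Moves the arm, as the interface text tells. Shifts and turns lie within -1 to 1; 1 stands for 0.05 m of shift or 6 degrees of turn. Its arguments: {"type":"object","properties":{"deltas":{"type":"array"},"force":{"type":"number"}},"required":["deltas"]}

```bash
ls; mkdir -p pics; python3 - <<'E'
from rig import *
import cv2
s=get_state();print(s)
for n in("scene","top","wrist"):
    print(n,camera_model(n))
    cv2.imwrite(f"pics/{n}0.png",snapshot(n)[:,:,::-1])
E
```

```text
pics
{'time': 0.0, 'qpos': array([-1.24522044,  0.41192027, -0.01268575,  1.59700817,  0.00561694,
        1.13427356, -0.08219486]), 'dq': array([-0.0007425 ,  0.00097632, -0.00014909,  0.00023547,  0.00023213,
       -0.0003185 , -0.00087192]), 'effort': array([ 3.77965389e-04, -5.87947154e+01,  6.41823895e-01, -2.91093493e+01,
       -5.39415423e-02,  1.83363911e-02,  1.13051185e-04]), 'position': array([0.23967123, 0.57669913, 0.22181121]), 'tcp_rot': array([[-9.23471823e-01,  3.83665956e-01, -4.75207451e-04],
       [ 3.83666226e-01,  9.23470614e-01, -1.50033243e-03],
       [-1.36786361e-04, -1.56783578e-03, -9.99998762e-01]]), 'contact_force': array([ 0.12564892, -0.12571086, -0.01946765]), 'wrist_torque': array([-0.04146651, -0.01164066, -0.00877883]), 'gripper_width': 0.08772431168707066}
scene {'fovy': 50.73982351711461, 'cx': 271.24681516588373, 'cy': 213.83496451059227, 'xyz': array([1.25855195, 0.0245435 , 0.75683418]), 'rotation': array([[-0.08602563, -0.68341723,  0.72494171],
       [ 0.99621275, -0.04977415,  0.07129306],
       [-0.01263955,  0.7283292 ,  0.68511081]])}
top {'fovy': 49.92441600302383, 'cx': 282.65980849426705, 'cy': 219.7736316063442, 'xyz': array([ 0.30116589, -0.0354197 ,  1.27250319]), 'rotation': array([[ 0.02233607,  0.98052538, -0.19511811],
       [-0.99974947,  0.02218949, -0.00293727],
       [ 0.0014495 ,  0.19513483,  0.98077535]])}
wrist {'fovy': 68.37547646229231, 'cx': 279.41166764985195, 'cy': 207.25312566629788, 'mount': array([[-2.28005362e-04,  9.66060075e-01,  2.58317400e-01,
         7.12340759e-02],
       [ 9.99999877e-01,  3.34208237e-04, -3.67222267e-04,
         8.54507270e-04],
       [-4.41090574e-04,  2.58317284e-01, -9.66060032e-01,
        -1.62480862e-01],
       [ 0.00000000e+00,  0.00000000e+00,  0.00000000e+00,
         1.00000000e+00]])}
```

View pics/top0.png

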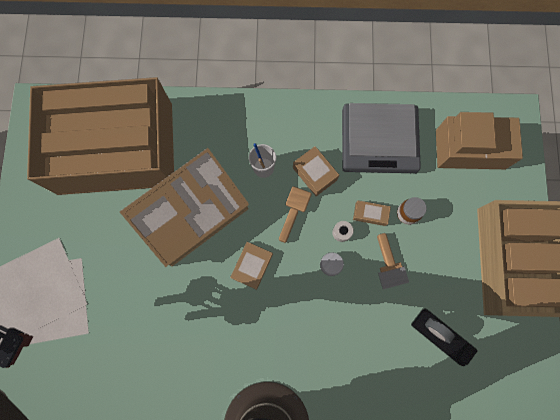

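View pics/scene0.png

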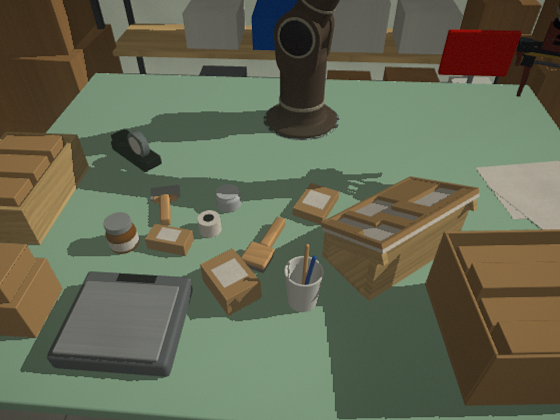

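```bash
cat > h.py <<'E'
from rig import *
import numpy as np, cv2
from scipy.spatial.transform import Rotation as Ro
def cam(name,st=None):
    m=camera_model(name)
    f=210/np.tan(np.radians(m["fovy"]/2))
    if name=="wrist":
        M=np.array(m["mount"]); R=st["tcp_rot"]@M[:3,:3]; p=st["position"]+st["tcp_rot"]@M[:3,3]
    else: R=np.array(m["rotation"]);p=np.array(m["xyz"])
    return dict(R=R,p=p,f=f,cx=m["cx"],cy=m["cy"])
def ray(c,uv):
    uv=np.atleast_2d(uv).astype(float)
    d=np.c_[(uv[:,0]-c["cx"])/c["f"],-(uv[:,1]-c["cy"])/c["f"],-np.ones(len(uv))]
    return d@c["R"].T
def onz(c,uv,h):
    d=ray(c,uv); return c["p"]+d*((h-c["p"][2])/d[:,2])[:,None]
def proj(c,P):
    q=(np.atleast_2d(P)-c["p"])@c["R"]
    return np.c_[c["cx"]+c["f"]*q[:,0]/-q[:,2], c["cy"]-c["f"]*q[:,1]/-q[:,2]]
def tri(c1,a,c2,b):
    out=[]
    for d,e in zip(ray(c1,a),ray(c2,b)):
        A=np.c_[d,-e]; t=np.linalg.lstsq(A,c2["p"]-c1["p"],rcond=None)[0]
        P,Q=c1["p"]+d*t[0],c2["p"]+e*t[1]; out.append(np.r_[(P+Q)/2,np.linalg.norm(P-Q)])
    return np.array(out)
def shot(tag):
    st=get_state(); im=snapshot("wrist"); cv2.imwrite(f"pics/{tag}.png",im[:,:,::-1])
    c=cam("wrist",st); np.save(f"{tag}.npy",c,allow_pickle=True); return c
def load(tag): return np.load(f"{tag}.npy",allow_pickle=True).item()
def down(yaw):  # tool z down, tool x at world angle yaw (deg)
    a=np.radians(yaw); x=np.array([np.cos(a),np.sin(a),0]); z=np.array([0,0,-1.]); return np.c_[x,np.cross(z,x),z]
def plan(legs,g,start=None):
    """legs: (p,R,maxstep_m); prints rows of tool-frame steps from the pose now"""
    if start is None:
        st=get_state(); p=st["position"].copy();R=st["tcp_rot"].copy()
    else: p,R=map(np.array,start)
    rows=[]
    for P,T,ms in legs:
        P=np.array(P,float)
        T=R if T is None else T
        rv=Ro.from_matrix(R.T@T).as_rotvec(); n=int(max(1,np.ceil(np.linalg.norm(P-p)/ms-.02),np.ceil(np.degrees(np.linalg.norm(rv))/6-.02)))
        for k in range(n):
            s=np.round(np.clip(R.T@((P-p)/(n-k))/.05,-1,1),2)
            w=np.degrees(Ro.from_matrix(R.T@T).as_rotvec())/(n-k)/6
            w=np.clip(np.round(w,2),-1,1)
            p=p+R@s*.05; R=R@Ro.from_rotvec(np.radians(w*6)).as_matrix()
            rows.append([s.tolist(),w.tolist(),g])
    for i in range(0,len(rows),10): print(str(rows[i:i+10]).replace(" ",""))
    return p,R
E
python3 - <<'E'
from h import *
t=cam("top");s=cam("scene")
print("tray corners top-ish",tri(t,[(208,150),(247,205),(168,265),(121,212)],s,[(478,184),(402,178),(323,212),(345,244)][:4]).round(3))
for n,uv,h in [("brushhead",(298,198),.028),("brushend",(286,240),.026),("scr blade",(394,275),.006),("scr end",(384,235),.026),("carton",(373,212),.034),("tin",(332,263),.045),("roll",(343,231),.04),("jar",(413,210),.075),("traymid",(185,207),.125),("cup",(262,157),.09)]:
    print(n,onz(t,uv,h).round(3))
im=cv2.imread("pics/top0.png")[140:300,110:440]
cv2.imwrite("pics/topc.png",cv2.resize(im,None,fx=2.4,fy=2.4,interpolation=cv2.INTER_CUBIC))
E
```

```text
tray corners top-ish [[0.681 0.219 0.295 0.159]
 [0.562 0.133 0.213 0.158]
 [0.429 0.175 0.027 0.21 ]
 [0.566 0.252 0.092 0.285]]
brushhead [[ 0.613 -0.074  0.028]]
brushend [[ 0.492 -0.042  0.026]]
scr blade [[ 0.403 -0.346  0.006]]
scr end [[ 0.512 -0.316  0.026]]
carton [[ 0.576 -0.285  0.034]]
tin [[ 0.428 -0.169  0.045]]
roll [[ 0.518 -0.2    0.04 ]]
jar [[ 0.575 -0.386  0.075]]
traymid [[0.558 0.223 0.125]]
cup [[0.711 0.029 0.09 ]]
```

View pics/topc.png

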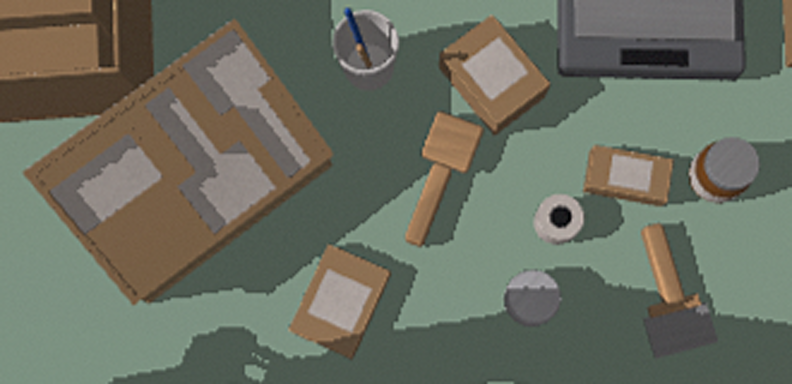

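```bash
python3 - <<'E'
from h import *
plan([([.4,.4,.34],None,.05),([.55,.20,.34],down(165),.05)],1)
E
```

```text
[[[-0.72,-0.34,-0.39],[0.0,0.0,0.0],1],[[-0.72,-0.34,-0.39],[0.0,0.0,0.0],1],[[-0.72,-0.34,-0.39],[0.0,0.0,0.0],1],[[-0.72,-0.34,-0.4],[0.0,0.0,0.0],1],[[-0.72,-0.34,-0.39],[0.0,0.0,0.0],1],[[-0.72,-0.34,-0.4],[0.0,0.0,0.0],1],[[-0.86,-0.51,0.0],[-0.0,-0.0,-0.25],1],[[-0.85,-0.53,0.0],[-0.0,-0.0,-0.25],1],[[-0.83,-0.55,0.0],[-0.0,-0.0,-0.25],1],[[-0.82,-0.57,0.0],[-0.01,-0.0,-0.26],1]]
[[[-0.8,-0.6,0.01],[-0.0,-0.0,-0.25],1]]
```

Emit:
{"api": "send_rows", "payload": {
  "deltas": [
    [[-0.72, -0.34, -0.39], [0, 0, 0], 1],
    [[-0.72, -0.34, -0.39], [0, 0, 0], 1],
    [[-0.72, -0.34, -0.39], [0, 0, 0], 1],
    [[-0.72, -0.34, -0.4], [0, 0, 0], 1],
    [[-0.72, -0.34, -0.39], [0, 0, 0], 1],
    [[-0.72, -0.34, -0.4], [0, 0, 0], 1],
    [[-0.86, -0.51, 0], [0, 0, -0.25], 1],
    [[-0.85, -0.53, 0], [0, 0, -0.25], 1],
    [[-0.83, -0.55, 0], [0, 0, -0.25], 1],
    [[-0.82, -0.57, 0], [0, 0, -0.26], 1]
  ]
}}

```text
time: 1.4
position: [0.5209, 0.239, 0.3405]
tcp_rot: [[-0.959, 0.283, -0.0], [0.283, 0.959, 0.0], [0.0, -0.0, -1.0]]
contact_force: [0.3, 0.2, 0.7]
gripper_width: 0.0879
```

Emit:
{"api": "send_rows", "payload": {
  "deltas": [
    [[-0.8, -0.6, 0.01], [0, 0, -0.25], 1],
    [[0, 0, 0], [0, 0, 0], 1],
    [[0, 0, 0], [0, 0, 0], 1]
  ]
}}

```text
time: 1.78
position: [0.5497, 0.2008, 0.3398]
tcp_rot: [[-0.966, 0.259, -0.001], [0.259, 0.966, 0.0], [0.001, 0.0, -1.0]]
contact_force: [0.8, 1.0, 0.4]
gripper_width: 0.0878
```

```bash
python3 - <<'E'
from h import *
shot("w1"); s=get_state(); print(s["position"],s["tcp_rot"].round(3),s["qpos"].round(2))
plan([([.50,.06,.30],None,.05)],1)
E
```

```text
[0.54936291 0.20156113 0.33986684] [[-0.966  0.257 -0.001]
 [ 0.257  0.966  0.   ]
 [ 0.001  0.    -1.   ]] [-0.6   0.27  0.22  1.53 -0.06  1.35  0.93]
[[[0.06,-0.75,0.2],[0.0,0.0,0.0],1],[[0.05,-0.75,0.2],[0.0,0.0,0.0],1],[[0.06,-0.75,0.2],[0.0,0.0,0.0],1],[[0.05,-0.74,0.2],[0.0,0.0,0.0],1]]
```

View pics/w1.png

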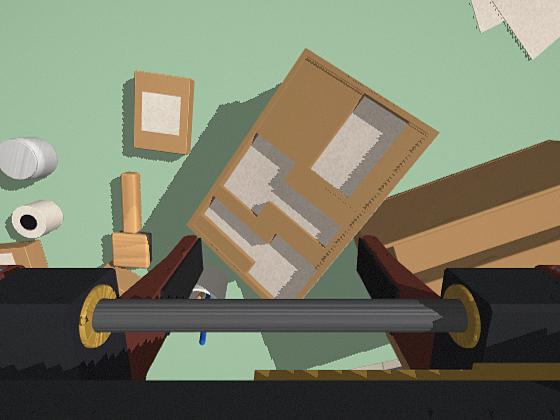

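Emit:
{"api": "send_rows", "payload": {
  "deltas": [
    [[-0.8, -0.7, -0.2], [0, 0, 0], 1],
    [[-0.8, -0.7, -0.2], [0, 0, 0], 1],
    [[0, 0, 0], [0, 0, 0], 1],
    [[0, 0, 0], [0, 0, 0], 1]
  ]
}}

```text
time: 2.33
position: [0.6085, 0.114, 0.3598]
tcp_rot: [[-0.966, 0.257, -0.001], [0.257, 0.966, 0.001], [0.001, 0.001, -1.0]]
contact_force: [-0.2, 0.6, -0.9]
gripper_width: 0.0878
```

```bash
python3 - <<'E'
from h import *
shot("w2"); s=get_state(); print(s["position"],s["dq"].round(3))
E
```

```text
[0.60831713 0.11444375 0.35976192] [-0.006 -0.003 -0.002  0.003  0.003 -0.     0.005]
```

View pics/w2.png

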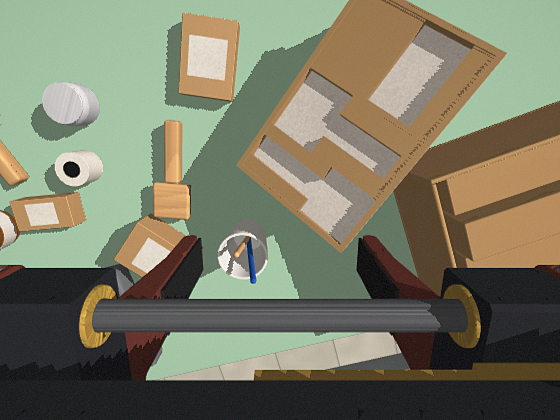

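```bash
cat >> h.py <<'E'
def trayR(yaw,tilt=25.):
    a,b=np.radians([yaw,tilt]); x=np.array([np.cos(a)*np.cos(b),np.sin(a)*np.cos(b),np.sin(b)]); y=np.array([-np.sin(a),np.cos(a),0]); return np.c_[x,y,np.cross(x,y)]
E
python3 - <<'E'
from h import *
from scipy.optimize import least_squares
c1,c2,t=load("w1"),load("w2"),cam("top")
K={"ul":(.091,.1365,.012),"ll":(-.091,.1365,.012),"lr":(-.091,-.1365,.012),"ur":(.091,-.1365,.012)}
ob=[(c1,"ul",(439,132)),(c1,"ll",(305,48)),(c1,"lr",(187,225)),(c2,"lr",(238,165)),(c2,"ur",(340,251)),(c2,"ul",(506,53)),(t,"ul",(120.5,211.5)),(t,"ur",(208.5,149)),(t,"lr",(247,206)),]
def res(v,full=False):
    R=trayR(v[3],v[4]);r=[]
    for c,k,uv in ob:
        r+=list((proj(c,v[:3]+R@np.array(K[k]))[0]-uv)*(1 if c is not t else 1))
    return r
s=least_squares(res,[.56,.22,.125,38,25],x_scale=[.01,.01,.01,1,1],loss="soft_l1")
print(s.x.round(4),np.round(res(s.x),1))
ob2=ob; ob=ob[:6]; s2=least_squares(res,s.x,x_scale=[.01,.01,.01,1,1]);print(s2.x.round(4),np.round(res(s2.x),1))
v=s2.x; np.save("tray.npy",v); R=trayR(v[3],v[4])
out=[]
for n,c in(("w1",c1),("w2",c2)):
    im=cv2.imread(f"pics/{n}.png")
    # metric: column = (150 - y mm)*2, row=(100-x mm)*2
    q=np.array([[100,150],[100,-150],[-100,-150],[-100,150]])/1000.
    uv=proj(c,v[:3]+np.c_[q,np.full(4,.010)]@R.T).astype(np.float32)
    H=cv2.getPerspectiveTransform(uv,np.float32([[0,0],[600,0],[600,400],[0,400]]))
    out.append(cv2.resize(cv2.warpPerspective(im,H,(600,400)),(450,300)))
cv2.imwrite("pics/rect.png",np.vstack(out))
E
```

```text
[ 0.5576  0.2235  0.1227 39.2409 25.5406] [-0.3 -0.2  0.8  0.2  0.2 -1.1 -1.5 -0.3  0.1  0.9 -0.4 -0.1 -2.2  0.3
 -1.6 -1.1  0.8 -1.9]
[ 0.5578  0.2237  0.1227 39.3859 25.3031] [-0.2 -0.3  0.6  0.2  0.4 -0.7 -1.3  0.   0.7  1.  -0.4 -0.1]
```

View pics/rect.png

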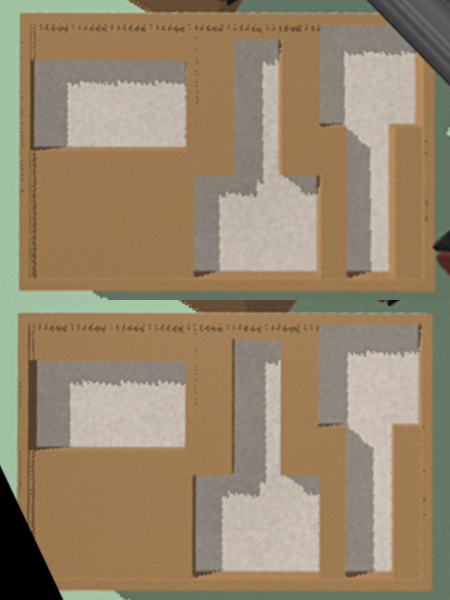

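```bash
python3 - <<'E'
from h import *
c1,c2=load("w1"),load("w2")
print(tri(c1,[(130,172),(131,251),(112,233),(149,234)],c2,[(173.5,121),(172,201),(155,184),(188,183)]).round(4))
h=onz(c2,[(172,201)],.028)[0];e=onz(c2,[(173.5,121)],.026)[0];print(h,e)
d=h-e; yaw=np.degrees(np.arctan2(d[1],d[0]));print(yaw,np.linalg.norm(d))
print(onz(c2,[(10,200),(78,193),(87,224),(18,230)],.034).round(3))
E
```

```text
[[ 4.905e-01 -2.830e-02  1.100e-02  1.600e-03]
 [ 6.118e-01 -6.780e-02  2.870e-02  3.000e-04]
 [ 5.769e-01 -8.790e-02  2.370e-02  3.100e-03]
 [ 5.926e-01 -3.490e-02  1.860e-02  3.900e-03]]
[ 0.61177649 -0.06824293  0.028     ] [ 0.49257085 -0.02309909  0.026     ]
-20.741959204340773 0.12748313311390488
[[ 0.542 -0.319  0.034]
 [ 0.559 -0.208  0.034]
 [ 0.612 -0.215  0.034]
 [ 0.592 -0.331  0.034]]
```

```bash
python3 - <<'E'
from h import *
plan([([.60,.0,.24],None,.045),([.569,-.0523,.13],down(159.3),.045)],1)
E
```

```text
[[[-0.11,-0.56,0.6],[0.0,0.0,0.0],1],[[-0.11,-0.57,0.6],[0.0,0.0,0.0],1],[[-0.1,-0.56,0.6],[0.0,0.0,0.0],1],[[-0.11,-0.57,0.59],[0.0,0.0,0.0],1],[[0.11,-0.39,0.73],[0.0,-0.0,0.33],1],[[0.1,-0.39,0.74],[0.0,-0.01,0.32],1],[[0.08,-0.4,0.73],[0.01,-0.0,0.33],1]]
```

Emit:
{"api": "send_rows", "payload": {
  "deltas": [
    [[-0.11, -0.56, 0.6], [0, 0, 0], 1],
    [[-0.11, -0.57, 0.6], [0, 0, 0], 1],
    [[-0.1, -0.56, 0.6], [0, 0, 0], 1],
    [[-0.11, -0.57, 0.59], [0, 0, 0], 1],
    [[0.11, -0.39, 0.73], [0, 0, 0.33], 1],
    [[0.1, -0.39, 0.74], [0, -0.01, 0.32], 1],
    [[0.08, -0.4, 0.73], [0.01, 0, 0.33], 1],
    [[0, 0, 0], [0, 0, 0], 1],
    [[0, 0, 0], [0, 0, 0], 1]
  ]
}}

```text
time: 3.5
position: [0.5708, -0.053, 0.1319]
tcp_rot: [[-0.935, 0.354, 0.002], [0.354, 0.935, -0.0], [-0.002, 0.0, -1.0]]
contact_force: [-0.1, 0.9, -0.5]
gripper_width: 0.0877
```

```bash
python3 - <<'E'
from h import *
c=shot("b1"); s=get_state(); print(s["position"])
# expected outline of brush top under estimate
a=np.radians(-20.7);o=np.array([.565,-.0505,0]);X=np.array([np.cos(a),np.sin(a),0]);Y=np.array([-X[1],X[0],0])
P=[o+x*X+y*Y+[0,0,z] for x,y,z in[(-.08,.012,.026),(-.08,-.012,.026),(.02,.012,.026),(.02,-.012,.026),(.02,.03,.028),(.02,-.03,.028)]]
print(proj(c,P).round(0))
E
```

```text
[ 0.57124689 -0.05309738  0.13228808]
[[293. 105.]
 [264. 105.]
 [292. 221.]
 [265. 221.]
 [312. 222.]
 [245. 222.]]
```

View pics/b1.png

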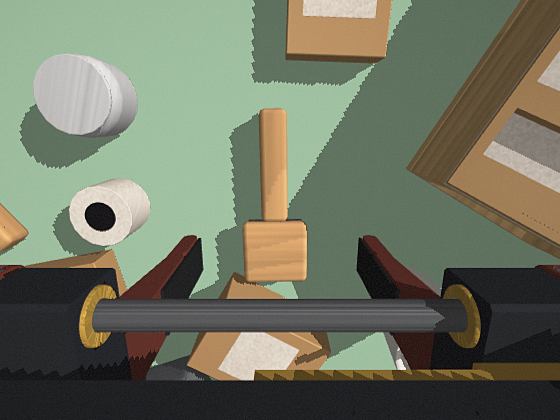

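```bash
python3 - <<'E'
from h import *
s=get_state();print(s["position"])
plan([([.5686,-.055,.05],down(160.5),.045),([.5686,-.055,.0135],down(160.5),.02)],1)
E
```

```text
[ 0.57124689 -0.05309738  0.13228808]
[[[0.02,-0.03,0.82],[0.0,0.02,-0.1],1],[[0.02,-0.03,0.83],[0.01,0.01,-0.1],1],[[-0.0,0.0,0.36],[-0.0,0.0,-0.0],1],[[-0.0,0.0,0.37],[-0.0,0.0,-0.0],1]]
```

Emit:
{"api": "send_rows", "payload": {
  "deltas": [
    [[0.02, -0.03, 0.82], [0, 0.02, -0.1], 1],
    [[0.02, -0.03, 0.83], [0.01, 0.01, -0.1], 1],
    [[0, 0, 0.36], [0, 0, 0], 1],
    [[0, 0, 0.37], [0, 0, 0], 1],
    [[0, 0, 0], [0, 0, 0], 1],
    [[0, 0, 0], [0, 0, 0], 1]
  ]
}}

```text
time: 4.3
position: [0.5675, -0.0572, 0.0126]
tcp_rot: [[-0.942, 0.337, -0.001], [0.337, 0.942, -0.001], [0.001, -0.001, -1.0]]
contact_force: [-0.4, -0.0, -0.4]
gripper_width: 0.0876
```

Emit:
{"api": "send_rows", "payload": {
  "deltas": [
    [[0, 0, 0], [0, 0, 0], 0],
    [[0, 0, 0], [0, 0, 0], 0],
    [[0, 0, 0], [0, 0, 0], 0],
    [[0, 0, 0], [0, 0, 0], 0],
    [[0, 0, 0], [0, 0, 0], 0],
    [[0, 0, 0], [0, 0, 0], 0]
  ],
  "force": 30
}}

```text
time: 5.05
position: [0.5666, -0.0572, 0.0116]
tcp_rot: [[-0.942, 0.337, -0.003], [0.337, 0.942, -0.001], [0.002, -0.002, -1.0]]
contact_force: [-0.6, 0.8, -0.3]
gripper_width: 0.0312
```

Emit:
{"api": "send_rows", "payload": {
  "deltas": [
    [[0, 0, -0.3], [0, 0, 0], 0],
    [[0, 0, -0.8], [0, 0, 0], 0],
    [[0, 0, -0.9], [0, 0, 0], 0],
    [[0, 0, -0.9], [0, 0, 0], 0],
    [[0, 0, -0.9], [0, 0, 0], 0],
    [[0, 0, -0.6], [0, 0, 0], 0],
    [[0, 0, 0], [0, 0, 0], 0],
    [[0, 0, 0], [0, 0, 0], 0]
  ]
}}

```text
time: 6.05
position: [0.5665, -0.0568, 0.231]
tcp_rot: [[-0.942, 0.337, -0.004], [0.337, 0.942, -0.001], [0.003, -0.002, -1.0]]
contact_force: [-0.1, -0.3, -1.6]
gripper_width: 0.0235
```

```bash
python3 - <<'E'
from h import *
for i in range(4):
    s=get_state();print(s["position"].round(4),s["contact_force"].round(2),s["wrist_torque"].round(3)); snapshot("top")
c=shot("b2")
v=np.load("tray.npy"); print(trayR(v[3],v[4]).round(3))
E
```

```text
[ 0.5665 -0.0568  0.231 ] [-0.05 -0.28 -1.58] [-0.014  0.025 -0.032]
[ 0.5663 -0.0569  0.2305] [ 0.35 -0.05 -2.06] [ 0.045  0.006 -0.008]
[ 0.5663 -0.0568  0.2302] [-0.39  0.06 -1.23] [-0.044  0.001  0.045]
[ 0.5664 -0.0569  0.2303] [-0.13  0.47 -1.47] [ 0.006  0.026 -0.061]
[[ 0.699 -0.635 -0.33 ]
 [ 0.574  0.773 -0.271]
 [ 0.427  0.     0.904]]
```

View pics/b2.png

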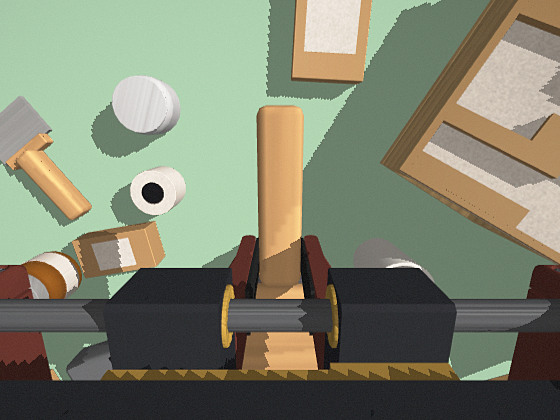

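Emit:
{"api": "send_rows", "payload": {
  "deltas": [
    [[0, 0, 0.8], [0, 0, 0], 0],
    [[0, 0, 0.9], [0, 0, 0], 0],
    [[0, 0, 0.9], [0, 0, 0], 0],
    [[0, 0, 0.9], [0, 0, 0], 0],
    [[0, 0, 0.4], [0, 0, 0], 0],
    [[0, 0, 0.16], [0, 0, 0], 0],
    [[0, 0, 0.06], [0, 0, 0], 0],
    [[0, 0, 0.06], [0, 0, 0], 0],
    [[0, 0, 0], [0, 0, 0], 0],
    [[0, 0, 0], [0, 0, 0], 0]
  ]
}}

```text
time: 7.55
position: [0.567, -0.0572, 0.0232]
tcp_rot: [[-0.942, 0.337, -0.002], [0.337, 0.942, -0.001], [0.001, -0.002, -1.0]]
contact_force: [0.0, 0.0, -1.5]
gripper_width: 0.0233
```

Emit:
{"api": "send_rows", "payload": {
  "deltas": [
    [[0, 0, 0.05], [0, 0, 0], 0],
    [[0, 0, 0.05], [0, 0, 0], 0],
    [[0, 0, 0], [0, 0, 0], 0]
  ]
}}

```text
time: 7.92
position: [0.5678, -0.0573, 0.0209]
tcp_rot: [[-0.941, 0.337, 0.0], [0.337, 0.941, -0.0], [-0.0, -0.0, -1.0]]
contact_force: [-8.0, 1.0, 29.0]
gripper_width: 0.0233
```

Emit:
{"api": "send_rows", "payload": {
  "deltas": [
    [[0, 0, 0], [0, 0, 0], 0.5],
    [[0, 0, 0], [0, 0, 0], 0.5],
    [[-0.08, 0, 0.06], [0, 0, 0], 0.5],
    [[0, 0, 0], [0, 0, 0], 0.5],
    [[0, 0, 0], [0, 0, 0], 0.5]
  ]
}}

```text
time: 8.55
position: [0.5702, -0.0586, 0.0143]
tcp_rot: [[-0.942, 0.337, -0.003], [0.337, 0.942, -0.001], [0.003, -0.002, -1.0]]
contact_force: [-0.0, -0.0, 0.7]
gripper_width: 0.0442
```

Emit:
{"api": "send_rows", "payload": {
  "deltas": [
    [[0, 0, 0], [0, 0, 0], 0],
    [[0, 0, 0], [0, 0, 0], 0],
    [[0, 0, 0], [0, 0, 0], 0],
    [[0, 0, 0], [0, 0, 0], 0],
    [[0, 0, 0], [0, 0, 0], 0],
    [[0, 0, 0], [0, 0, 0], 0]
  ]
}}

```text
time: 9.3
position: [0.5704, -0.0585, 0.0147]
tcp_rot: [[-0.942, 0.337, -0.003], [0.337, 0.942, -0.001], [0.002, -0.002, -1.0]]
contact_force: [0.4, -0.2, -0.3]
gripper_width: 0.0233
```

```bash
cat >> h.py <<'E'
v=np.load("tray.npy"); TR=trayR(v[3],25.0); TO=v[:3]
def T(x,y,z): return TO+TR@np.array([x,y,z])/1000.
def tip(sx,lng): # tool rotation over tray: tool z into tray, tool x along sx*tray axis (0=x,1=y)
    x=sx*TR[:,lng]; z=-TR[:,2]; return np.c_[x,np.cross(z,x),z]
E
python3 - <<'E'
from h import *
s=get_state(); p,R=s["position"],s["tcp_rot"]; RT=tip(-1,0)
print(T(6,-96,14.5))
plan([(p+[0,0,.2],None,.045),([.52,.02,.31],None,.05),(T(6,-96,100),RT,.045),(T(6,-96,35),RT,.03)],0)
E
```

```text
[0.61820526 0.1491127  0.13835233]
[[[0.0,-0.0,-0.8],[0.0,0.0,0.0],0],[[0.0,-0.0,-0.8],[0.0,0.0,0.0],0],[[0.0,-0.0,-0.8],[0.0,0.0,0.0],0],[[0.0,-0.0,-0.8],[0.0,0.0,0.0],0],[[0.01,-0.01,-0.8],[0.0,0.0,0.0],0],[[0.49,0.38,-0.64],[0.0,0.0,0.0],0],[[0.5,0.38,-0.63],[0.0,0.0,0.0],0],[[0.49,0.38,-0.64],[0.0,0.0,0.0],0],[[-0.06,0.22,0.17],[-0.2,-0.35,-0.88],0],[[-0.07,0.22,0.18],[-0.2,-0.35,-0.88],0]]
[[[-0.08,0.2,0.18],[-0.2,-0.35,-0.88],0],[[-0.09,0.19,0.19],[-0.19,-0.35,-0.88],0],[[-0.1,0.18,0.2],[-0.2,-0.34,-0.88],0],[[-0.11,0.17,0.21],[-0.19,-0.35,-0.88],0],[[-0.12,0.15,0.22],[-0.2,-0.34,-0.88],0],[[-0.13,0.14,0.22],[-0.19,-0.35,-0.88],0],[[-0.13,0.12,0.23],[-0.2,-0.34,-0.88],0],[[-0.13,0.1,0.24],[-0.2,-0.35,-0.88],0],[[-0.13,0.08,0.24],[-0.19,-0.34,-0.88],0],[[0.0,0.0,0.43],[-0.0,-0.0,-0.0],0]]
[[[0.0,0.0,0.43],[-0.0,-0.0,-0.0],0],[[0.0,0.0,0.44],[-0.0,-0.0,-0.0],0]]
```

Emit:
{"api": "send_rows", "payload": {
  "deltas": [
    [[0, 0, -0.8], [0, 0, 0], 0],
    [[0, 0, -0.8], [0, 0, 0], 0],
    [[0, 0, -0.8], [0, 0, 0], 0],
    [[0, 0, -0.8], [0, 0, 0], 0],
    [[0.01, -0.01, -0.8], [0, 0, 0], 0],
    [[0.49, 0.38, -0.64], [0, 0, 0], 0],
    [[0.5, 0.38, -0.63], [0, 0, 0], 0],
    [[0.49, 0.38, -0.64], [0, 0, 0], 0],
    [[-0.06, 0.22, 0.17], [-0.2, -0.35, -0.88], 0],
    [[-0.07, 0.22, 0.18], [-0.2, -0.35, -0.88], 0]
  ]
}}

```text
time: 10.55
position: [0.5331, 0.04, 0.2933]
tcp_rot: [[-0.985, 0.153, 0.081], [0.155, 0.988, 0.022], [-0.076, 0.034, -0.996]]
contact_force: [0.7, 0.2, -1.0]
gripper_width: 0.0241
```

Emit:
{"api": "send_rows", "payload": {
  "deltas": [
    [[-0.08, 0.2, 0.18], [-0.2, -0.35, -0.88], 0],
    [[-0.09, 0.19, 0.19], [-0.19, -0.35, -0.88], 0],
    [[-0.1, 0.18, 0.2], [-0.2, -0.34, -0.88], 0],
    [[-0.11, 0.17, 0.21], [-0.19, -0.35, -0.88], 0],
    [[-0.12, 0.15, 0.22], [-0.2, -0.34, -0.88], 0],
    [[-0.13, 0.14, 0.22], [-0.19, -0.35, -0.88], 0],
    [[-0.13, 0.12, 0.23], [-0.2, -0.34, -0.88], 0],
    [[-0.13, 0.1, 0.24], [-0.2, -0.35, -0.88], 0],
    [[-0.13, 0.08, 0.24], [-0.19, -0.34, -0.88], 0],
    [[0, 0, 0], [0, 0, 0], 0]
  ]
}}

```text
time: 11.8
position: [0.5896, 0.1256, 0.2146]
tcp_rot: [[-0.703, -0.633, 0.324], [-0.574, 0.774, 0.267], [-0.42, 0.002, -0.907]]
contact_force: [0.0, 0.5, -1.4]
gripper_width: 0.0236
```

```bash
cat >> h.py <<'E'
def where(RT):
    s=get_state(); print("tray-frame tcp mm",(TR.T@(s["position"]-TO)*1000).round(1),"rot err deg (tool)",np.degrees(Ro.from_matrix(s["tcp_rot"].T@RT).as_rotvec()).round(1),"F",s["contact_force"].round(1),"w",s["gripper_width"].round(4),"q",s["qpos"].round(2),"t",s["time"])
E
python3 - <<'E'
from h import *
RT=tip(-1,0); where(RT); snapshot("top"); where(RT)
plan([(T(6,-96,65),RT,.04),(T(6,-96,32),RT,.03)],0)
E
```

```text
Traceback (most recent call last):
  File "h.py", line 57, in where
    s=get_state(); print("tray-frame tcp mm",(TR.T@(s["position"]-TO)*1000).round(1),"rot err deg (tool)",np.degrees(Ro.from_matrix(s["tcp_rot"].T@RT).as_rotvec()).round(1),"F",s["contact_force"].round(1),"w",s["gripper_width"].round(4),"q",s["qpos"].round(2),"t",s["time"])
                                                                                                                                                                                                                 ^^^^^^^^^^^^^^^^^^^^^^^^
AttributeError: 'float' object has no attribute 'round'
```

```bash
sed -i 's/s\["gripper_width"\].round(4)/round(s["gripper_width"],4)/' h.py
python3 - <<'E'
from h import *
RT=tip(-1,0); where(RT); c=shot("b3"); where(RT)
plan([(T(6,-96,65),RT,.04),(T(6,-96,32),RT,.03)],0)
# predicted recess outline at z=10 in picture, drawn
im=cv2.imread("pics/b3.png")
P=[(84,-62),(84,-130),(16,-130),(16,-112),(-84,-112),(-84,-80),(16,-80),(16,-62)]
uv=proj(c,[T(x,y,10) for x,y in P]).astype(int); cv2.polylines(im,[uv.reshape(-1,1,2)],True,(0,0,255),1)
cv2.imwrite("pics/b3o.png",im)
E
```

```text
tray-frame tcp mm [  4.7 -96.   99.2] rot err deg (tool) [ 0.  -0.1 -0.1] F [ 0.   0.5 -1.4] w 0.0236 q [-0.24  0.2   0.09  2.01 -0.42  0.6   2.41] t 11.8
tray-frame tcp mm [  5.1 -96.3  99.8] rot err deg (tool) [-0.  -0.1 -0.2] F [ 0.4  0.1 -1.5] w 0.0244 q [-0.24  0.2   0.09  2.   -0.42  0.6   2.4 ] t 11.85
[[[-0.02,0.01,0.7],[-0.0,-0.02,-0.03],0],[[0.0,-0.0,0.33],[-0.0,-0.0,-0.0],0],[[0.0,-0.0,0.33],[-0.0,-0.0,-0.0],0]]
```

View pics/b3o.png

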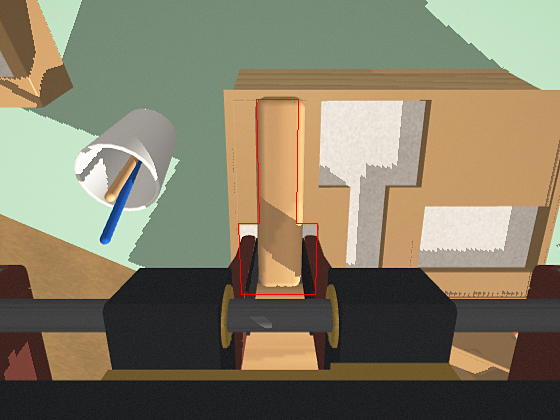

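Emit:
{"api": "send_rows", "payload": {
  "deltas": [
    [[-0.02, 0.01, 0.7], [0, -0.02, -0.03], 0],
    [[0, 0, 0.33], [0, 0, 0], 0],
    [[0, 0, 0.33], [0, 0, 0], 0],
    [[0, 0, 0.16], [0, 0, 0], 0],
    [[0, 0, 0], [0, 0, 0], 0],
    [[0, 0, 0], [0, 0, 0], 0]
  ]
}}

```text
time: 12.6
position: [0.6159, 0.1473, 0.148]
tcp_rot: [[-0.698, -0.636, 0.329], [-0.576, 0.772, 0.269], [-0.425, -0.002, -0.905]]
contact_force: [0.4, -0.4, -0.6]
gripper_width: 0.0233
```

```bash
python3 -c "
from h import *
where(tip(-1,0))"
```

```text
tray-frame tcp mm [  7.4 -96.   24.5] rot err deg (tool) [-0.   0.1  0.2] F [ 0.4 -0.4 -0.6] w 0.0233 q [-0.23  0.33  0.04  2.01 -0.5   0.46  2.48] t 12.6
```

Emit:
{"api": "send_rows", "payload": {
  "deltas": [
    [[0.03, 0, 0.06], [0, 0, 0], 0],
    [[0, 0, 0.04], [0, 0, 0], 0],
    [[0, 0, 0.04], [0, 0, 0], 0],
    [[0, 0, 0], [0, 0, 0], 0]
  ]
}}

```text
time: 13.1
position: [0.6168, 0.1485, 0.1409]
tcp_rot: [[-0.698, -0.637, 0.328], [-0.577, 0.771, 0.269], [-0.425, -0.001, -0.905]]
contact_force: [-3.8, -2.0, 5.1]
gripper_width: 0.0236
```

```bash
python3 -c "
from h import *
where(tip(-1,0))"
```

```text
tray-frame tcp mm [  5.7 -95.6  17.4] rot err deg (tool) [0.  0.1 0.2] F [-3.8 -2.   5.1] w 0.0236 q [-0.23  0.34  0.03  2.02 -0.51  0.44  2.49] t 13.1
```

Emit:
{"api": "send_rows", "payload": {
  "deltas": [
    [[0, 0, 0.03], [0, 0, 0], 0],
    [[0, 0, 0], [0, 0, 0], 0]
  ]
}}

```text
time: 13.35
position: [0.6169, 0.1485, 0.1408]
tcp_rot: [[-0.698, -0.637, 0.328], [-0.577, 0.771, 0.27], [-0.425, -0.001, -0.905]]
contact_force: [-14.5, -6.3, 19.1]
gripper_width: 0.0237
```

```bash
python3 -c "
from h import *
where(tip(-1,0))"
```

```text
tray-frame tcp mm [  5.7 -95.7  17.3] rot err deg (tool) [0.  0.1 0.2] F [-14.5  -6.3  19.1] w 0.0237 q [-0.22  0.34  0.03  2.02 -0.51  0.44  2.49] t 13.35
```

Emit:
{"api": "send_rows", "payload": {
  "deltas": [
    [[0, 0, -0.04], [0, 0, 0], 0.45],
    [[0, 0, 0], [0, 0, 0], 0.45],
    [[0, 0, 0], [0, 0, 0], 0.45],
    [[0, 0, -0.3], [0, 0, 0], 0.45],
    [[0, 0, -0.8], [0, 0, 0], 0.45],
    [[0, 0, -0.9], [0, 0, 0], 0.45],
    [[0, 0, -0.9], [0, 0, 0], 1],
    [[0, 0, -0.5], [0, 0, 0], 1],
    [[0, 0, 0], [0, 0, 0], 1]
  ]
}}

```text
time: 14.48
position: [0.5615, 0.1019, 0.2977]
tcp_rot: [[-0.697, -0.636, 0.333], [-0.576, 0.772, 0.27], [-0.428, -0.004, -0.904]]
contact_force: [0.7, -0.0, 0.6]
gripper_width: 0.0657
```

```bash
python3 - <<'E'
from h import *
RT=tip(-1,0); where(RT); c=shot("p1")
v2=onz(load("w2"),[(10,165)],.02)
# scraper estimates from b2 (seen from near): blade corners, handle end
b=load("b2")
print("handle end",onz(b,[(75,215),(90,204)],.026).round(3),"blade",onz(b,[(22,98),(58,140),(5,165),(0,103)],.006).round(3),"should",onz(b,[(20,160),(52,148)],.02).round(3))
print("carton top corners",onz(b,[(72,238),(155,221),(164,248),(83,275)],.034).round(3))
E
```

```text
tray-frame tcp mm [  6.5 -96.5 190.1] rot err deg (tool) [-0.2  0.3  0.2] F [ 0.7 -0.   0.6] w 0.0657 q [-0.25  0.05  0.13  1.96 -0.34  0.78  2.35] t 14.475
handle end [[ 0.515 -0.307  0.026]
 [ 0.509 -0.283  0.026]] blade [[ 0.367 -0.31   0.006]
 [ 0.424 -0.294  0.006]
 [ 0.429 -0.372  0.006]
 [ 0.363 -0.337  0.006]] should [[ 0.432 -0.34   0.02 ]
 [ 0.433 -0.296  0.02 ]]
carton top corners [[ 0.54  -0.319  0.034]
 [ 0.555 -0.213  0.034]
 [ 0.59  -0.218  0.034]
 [ 0.589 -0.331  0.034]]
```

View pics/p1.png

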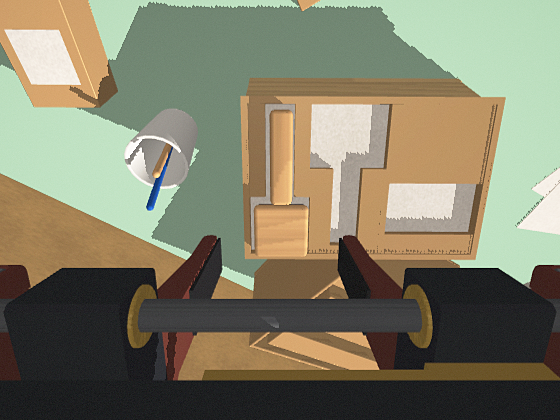

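```bash
python3 - <<'E'
from h import *
t=cam("top")
f=lambda u,v:(u/2.4+110,v/2.4+140)
e=onz(t,[f(652,228)],.026)[0]; bl=onz(t,[f(645,320),f(714,305),f(718,342),f(655,356)],.006).mean(0)
d=(bl-e)[:2]; yaw=np.degrees(np.arctan2(d[1],d[0])); u=d/np.linalg.norm(d)
o=(e[:2]+.075*u+bl[:2]-.05*u)/2
print(e,bl,np.linalg.norm(d),yaw,o)
s=get_state()
plan([([.50,0,.31],down(yaw%360),.05),([.48,-.2,.27],down(yaw),.05),([*o,.14],down(yaw),.05)],1)
E
```

```text
[ 0.51197014 -0.30974466  0.026     ] [ 0.39509736 -0.34777194  0.006     ] 0.12290370440989064 -161.97649535781318 [ 0.44164713 -0.33262589]
[[[0.32,-0.13,-0.2],[0.13,0.69,0.59],1],[[0.32,-0.16,-0.18],[0.13,0.69,0.59],1],[[0.33,-0.18,-0.15],[0.13,0.69,0.59],1],[[0.32,-0.2,-0.12],[0.13,0.7,0.59],1],[[0.32,-0.22,-0.1],[0.12,0.69,0.58],1],[[0.31,-0.24,-0.08],[0.13,0.7,0.59],1],[[0.32,-0.74,0.16],[-0.0,-0.0,-0.0],1],[[0.32,-0.74,0.16],[-0.0,-0.0,-0.0],1],[[0.32,-0.73,0.16],[-0.0,-0.0,-0.0],1],[[0.33,-0.74,0.16],[-0.0,-0.0,-0.0],1]]
[[[0.32,-0.73,0.17],[-0.0,-0.0,-0.0],1],[[0.39,-0.57,0.65],[-0.0,-0.0,-0.0],1],[[0.39,-0.57,0.65],[-0.0,-0.0,-0.0],1],[[0.39,-0.57,0.65],[-0.0,-0.0,-0.0],1],[[0.38,-0.58,0.65],[-0.0,-0.0,-0.0],1]]
```

Emit:
{"api": "send_rows", "payload": {
  "deltas": [
    [[0.32, -0.13, -0.2], [0.13, 0.69, 0.59], 1],
    [[0.32, -0.16, -0.18], [0.13, 0.69, 0.59], 1],
    [[0.33, -0.18, -0.15], [0.13, 0.69, 0.59], 1],
    [[0.32, -0.2, -0.12], [0.13, 0.7, 0.59], 1],
    [[0.32, -0.22, -0.1], [0.12, 0.69, 0.58], 1],
    [[0.31, -0.24, -0.08], [0.13, 0.7, 0.59], 1],
    [[0.32, -0.74, 0.16], [0, 0, 0], 1],
    [[0.32, -0.74, 0.16], [0, 0, 0], 1],
    [[0.32, -0.73, 0.16], [0, 0, 0], 1],
    [[0.33, -0.74, 0.16], [0, 0, 0], 1]
  ]
}}

```text
time: 15.78
position: [0.4836, -0.1606, 0.2756]
tcp_rot: [[-0.951, -0.31, -0.005], [-0.31, 0.951, -0.0], [0.005, 0.001, -1.0]]
contact_force: [0.7, 0.9, -0.8]
gripper_width: 0.0878
```

Emit:
{"api": "send_rows", "payload": {
  "deltas": [
    [[0.32, -0.73, 0.17], [0, 0, 0], 1],
    [[0.39, -0.57, 0.65], [0, 0, 0], 1],
    [[0.39, -0.57, 0.65], [0, 0, 0], 1],
    [[0.39, -0.57, 0.65], [0, 0, 0], 1],
    [[0.38, -0.58, 0.65], [0, 0, 0], 1],
    [[0, 0, 0], [0, 0, 0], 1],
    [[0, 0, 0], [0, 0, 0], 1]
  ]
}}

```text
time: 16.65
position: [0.4418, -0.3316, 0.1384]
tcp_rot: [[-0.951, -0.31, -0.004], [-0.31, 0.951, 0.0], [0.003, 0.002, -1.0]]
contact_force: [1.0, 0.3, -0.2]
gripper_width: 0.0877
```

```bash
python3 - <<'E'
from h import *
c=shot("s1"); s=get_state(); print(s["position"],s["qpos"].round(2),s["tcp_rot"].round(3))
o=np.array([.4416,-.3326,0]);a=np.radians(198.02);X=np.array([np.cos(a),np.sin(a),0]);Y=np.array([-X[1],X[0],0])
im=cv2.imread("pics/s1.png")
for P in ([(-75,12,26),(-75,-12,26),(20,-12,26),(20,12,26)],[(27,-38,6),(75,-38,6),(75,38,6),(27,38,6)]):
    uv=proj(c,[o+(x*X+y*Y+np.array([0,0,z]))/1000 for x,y,z in [np.array(q,float) for q in P]])
    print(uv.round(0).tolist())
    cv2.polylines(im,[uv.astype(int).reshape(-1,1,2)],True,(0,0,255),1)
cv2.imwrite("pics/s1o.png",im)
E
```

```text
[ 0.44234412 -0.33141819  0.13911389] [ 0.25  0.39  0.39  1.88 -0.19  0.9   2.62] [[-0.95  -0.311 -0.002]
 [-0.311  0.95   0.   ]
 [ 0.002  0.001 -1.   ]]
[[265.0, 278.0], [289.0, 278.0], [290.0, 182.0], [264.0, 182.0]]
[[317.0, 171.0], [318.0, 119.0], [235.0, 119.0], [237.0, 171.0]]
```

View pics/s1o.png

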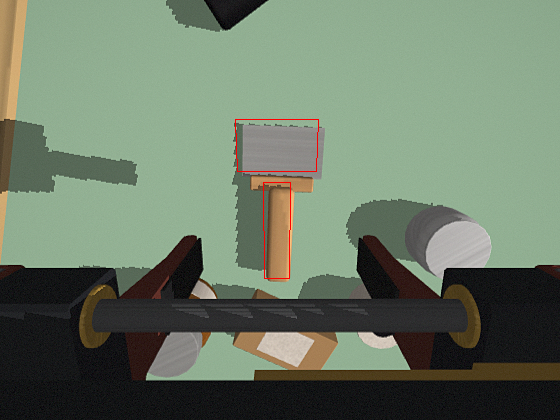

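```bash
python3 - <<'E'
from h import *
plan([([.4447,-.3283,.055],down(195.8),.045),([.4447,-.3283,.0135],down(195.8),.021)],1)
E
```

```text
[[[-0.03,0.02,0.84],[0.0,-0.01,0.19],1],[[-0.04,0.02,0.84],[0.01,-0.01,0.19],1],[[0.0,0.0,0.42],[-0.0,-0.0,0.0],1],[[0.0,0.0,0.41],[-0.0,-0.0,0.0],1]]
```

Emit:
{"api": "send_rows", "payload": {
  "deltas": [
    [[-0.03, 0.02, 0.84], [0, -0.01, 0.19], 1],
    [[-0.04, 0.02, 0.84], [0.01, -0.01, 0.19], 1],
    [[0, 0, 0.42], [0, 0, 0], 1],
    [[0, 0, 0.41], [0, 0, 0], 1],
    [[0, 0, 0], [0, 0, 0], 0.8],
    [[0, 0, 0], [0, 0, 0], 0.6]
  ]
}}

```text
time: 17.45
position: [0.4453, -0.3294, 0.0148]
tcp_rot: [[-0.962, -0.272, 0.002], [-0.272, 0.962, -0.001], [-0.001, -0.002, -1.0]]
contact_force: [-0.5, 0.7, -0.4]
gripper_width: 0.0714
```

Emit:
{"api": "send_rows", "payload": {
  "deltas": [
    [[0, 0, 0], [0, 0, 0], 0],
    [[0, 0, 0], [0, 0, 0], 0],
    [[0, 0, 0], [0, 0, 0], 0],
    [[0, 0, 0], [0, 0, 0], 0],
    [[0, 0, 0], [0, 0, 0], 0],
    [[0, 0, 0], [0, 0, 0], 0],
    [[0, 0, 0], [0, 0, 0], 0]
  ]
}}

```text
time: 18.32
position: [0.4441, -0.3296, 0.0136]
tcp_rot: [[-0.962, -0.271, -0.0], [-0.271, 0.962, -0.001], [0.0, -0.001, -1.0]]
contact_force: [-0.7, -0.1, 1.1]
gripper_width: 0.0241
```

Emit:
{"api": "send_rows", "payload": {
  "deltas": [
    [[0, 0, -0.4], [0, 0, 0], 0],
    [[0, 0, -0.8], [0, 0, 0], 0],
    [[0, 0, -0.9], [0, 0, 0], 0],
    [[0, 0, -0.9], [0, 0, 0], 0],
    [[0, 0, -0.9], [0, 0, 0], 0],
    [[0, 0, -0.7], [0, 0, 0], 0],
    [[0, 0, 0], [0, 0, 0], 0]
  ]
}}

```text
time: 19.2
position: [0.4452, -0.3302, 0.2462]
tcp_rot: [[-0.962, -0.271, 0.004], [-0.271, 0.962, -0.003], [-0.003, -0.004, -1.0]]
contact_force: [-0.1, 0.0, -1.6]
gripper_width: 0.023
```

```bash
python3 - <<'E'
from h import *
c=shot("s2"); s=get_state(); print(s["position"],s["contact_force"].round(1),s["gripper_width"])
im=cv2.imread("pics/s2.png"); hsv=cv2.cvtColor(im,cv2.COLOR_BGR2HSV)
m=((hsv[...,1]<40)&(hsv[...,2]>80)).astype(np.uint8); m[240:]=0
n,l,st,ce=cv2.connectedComponentsWithStats(m)
for i in np.argsort(-st[1:,4])[:4]+1: print(st[i],ce[i], cv2.minAreaRect(np.argwhere(l==i)[:,::-1].astype(np.float32)))
Pt=lambda x,y,z:s["position"]+s["tcp_rot"]@(np.array([x,y,z])/1000)
print(proj(c,[Pt(x,y,7.6) for x,y in[(75,-38),(75,38),(27,38),(27,-38)]]).round(0))
RT=tip(-1,0)
plan([([.47,-.08,.31],None,.05),(T(-5.5,-21,100),RT,.05),(T(-5.5,-21,50),RT,.03)],0)
E
```

```text
[ 0.44449934 -0.32952537  0.24426248] [-0.6  0.4 -0.8] 0.02406730266835501
[  208   120   144    89 11926] [279.55098105 162.15830958] ((279.5, 164.0), (88.0, 143.0), 90.0)
[ 376  176   61   56 2530] [405.84150198 203.53162055] ((405.7062072753906, 203.5360870361328), (60.819236755371094, 51.1734504699707), 23.962491989135742)
[224   0  26  18 290] [236.93103448   6.10689655] ((236.5, 8.5), (17.0, 25.0), 90.0)
[543 224  17  16 146] [553.55479452 234.03424658] ((551.0, 231.5), (15.0, 16.0), 90.0)
[[208. 115.]
 [350. 115.]
 [345. 202.]
 [213. 202.]]
[[[-0.31,0.78,-0.22],[0.0,0.0,0.0],0],[[-0.31,0.78,-0.22],[0.0,0.0,0.0],0],[[-0.31,0.78,-0.22],[0.0,0.0,0.0],0],[[-0.31,0.77,-0.22],[0.0,0.0,0.0],0],[[-0.3,0.78,-0.22],[0.0,0.0,0.0],0],[[-0.31,0.77,-0.22],[0.0,0.0,0.0],0],[[-0.44,0.77,0.33],[-0.15,-0.68,-0.65],0],[[-0.47,0.73,0.37],[-0.15,-0.68,-0.64],0],[[-0.48,0.69,0.42],[-0.14,-0.68,-0.65],0],[[-0.5,0.66,0.46],[-0.15,-0.69,-0.64],0]]
[[[-0.51,0.61,0.51],[-0.14,-0.68,-0.65],0],[[-0.51,0.57,0.56],[-0.15,-0.69,-0.64],0],[[0.0,0.0,0.5],[0.0,0.0,-0.0],0],[[0.0,0.0,0.5],[0.0,0.0,-0.0],0]]
```

Emit:
{"api": "send_rows", "payload": {
  "deltas": [
    [[-0.31, 0.78, -0.22], [0, 0, 0], 0],
    [[-0.31, 0.78, -0.22], [0, 0, 0], 0],
    [[-0.31, 0.78, -0.22], [0, 0, 0], 0],
    [[-0.31, 0.77, -0.22], [0, 0, 0], 0],
    [[-0.3, 0.78, -0.22], [0, 0, 0], 0],
    [[-0.31, 0.77, -0.22], [0, 0, 0], 0],
    [[-0.44, 0.77, 0.33], [-0.15, -0.68, -0.65], 0],
    [[-0.47, 0.73, 0.37], [-0.15, -0.68, -0.64], 0],
    [[-0.48, 0.69, 0.42], [-0.14, -0.68, -0.65], 0],
    [[-0.5, 0.66, 0.46], [-0.15, -0.69, -0.64], 0]
  ]
}}

```text
time: 20.5
position: [0.5119, 0.0931, 0.2414]
tcp_rot: [[-0.819, -0.525, 0.232], [-0.497, 0.851, 0.168], [-0.286, 0.022, -0.958]]
contact_force: [0.2, 0.0, -1.0]
gripper_width: 0.0236
```

Emit:
{"api": "send_rows", "payload": {
  "deltas": [
    [[-0.51, 0.61, 0.51], [-0.14, -0.68, -0.65], 0],
    [[-0.51, 0.57, 0.56], [-0.15, -0.69, -0.64], 0],
    [[0.02, 0, 0.5], [0, 0, 0], 0],
    [[0.01, 0, 0.5], [0, 0, 0], 0],
    [[0, 0, 0], [0, 0, 0], 0],
    [[0, 0, 0], [0, 0, 0], 0]
  ]
}}

```text
time: 21.25
position: [0.5493, 0.1898, 0.164]
tcp_rot: [[-0.702, -0.634, 0.324], [-0.574, 0.773, 0.268], [-0.421, 0.002, -0.907]]
contact_force: [0.2, 0.4, -1.4]
gripper_width: 0.0239
```

```bash
python3 - <<'E'
from h import *
RT=tip(-1,0); where(RT); snapshot("top"); where(RT)
plan([(T(-7,-21,24),RT,.02)],0)
E
```

```text
tray-frame tcp mm [ -8.  -20.9  49.4] rot err deg (tool) [ 0.1 -0.1 -0.1] F [ 0.2  0.4 -1.4] w 0.0239 q [-0.34  0.22  0.02  2.12 -0.4   0.42  2.27] t 21.25
tray-frame tcp mm [ -7.5 -21.1  49.9] rot err deg (tool) [ 0.1 -0.  -0.1] F [-0.1 -0.5 -1.2] w 0.0239 q [-0.34  0.22  0.02  2.12 -0.4   0.42  2.27] t 21.3
[[[-0.0,0.0,0.26],[0.01,-0.0,-0.01],0],[[-0.01,0.0,0.26],[0.0,-0.01,-0.0],0]]
```

Emit:
{"api": "send_rows", "payload": {
  "deltas": [
    [[0, 0, 0.28], [0, 0, 0], 0],
    [[-0.01, 0, 0.24], [0, 0, 0], 0],
    [[0, 0, 0.06], [0, 0, 0], 0],
    [[0, 0, 0.04], [0, 0, 0], 0],
    [[0, 0, 0.04], [0, 0, 0], 0],
    [[0, 0, 0], [0, 0, 0], 0]
  ]
}}

```text
time: 22.05
position: [0.5609, 0.1993, 0.1348]
tcp_rot: [[-0.701, -0.634, 0.325], [-0.574, 0.773, 0.269], [-0.422, 0.002, -0.907]]
contact_force: [0.5, -0.2, -0.4]
gripper_width: 0.0238
```

```bash
python3 -c "
from h import *
where(tip(-1,0))"
```

```text
tray-frame tcp mm [ -6.8 -20.8  16.5] rot err deg (tool) [ 0.1 -0.  -0.1] F [ 0.5 -0.2 -0.4] w 0.0238 q [-0.33  0.28 -0.01  2.12 -0.43  0.35  2.3 ] t 22.05
```

Near the floor already; press the last millimetres slowly.

Emit:
{"api": "send_rows", "payload": {
  "deltas": [
    [[0, 0, 0.03], [0, 0, 0], 0],
    [[0, 0, 0.03], [0, 0, 0], 0],
    [[0, 0, 0], [0, 0, 0], 0]
  ]
}}

```text
time: 22.42
position: [0.5614, 0.1998, 0.1343]
tcp_rot: [[-0.701, -0.634, 0.326], [-0.574, 0.773, 0.27], [-0.423, 0.002, -0.906]]
contact_force: [-18.3, -8.2, 28.5]
gripper_width: 0.0238
```

```bash
python3 -c "
from h import *
where(tip(-1,0))"
```

```text
tray-frame tcp mm [ -6.4 -20.8  15.8] rot err deg (tool) [ 0.1  0.  -0.1] F [-18.3  -8.2  28.5] w 0.0238 q [-0.33  0.29 -0.01  2.12 -0.44  0.35  2.31] t 22.425
```

Emit:
{"api": "send_rows", "payload": {
  "deltas": [
    [[0, 0, -0.05], [0, 0, 0], 0.45],
    [[0, 0, 0], [0, 0, 0], 0.45],
    [[0, 0, 0], [0, 0, 0], 0.45],
    [[0, 0, -0.3], [0, 0, 0], 0.45],
    [[0, 0, -0.8], [0, 0, 0], 0.45],
    [[0, 0, -0.9], [0, 0, 0], 0.45],
    [[0, 0, -0.9], [0, 0, 0], 1],
    [[0, 0, -0.6], [0, 0, 0], 1],
    [[0, 0, 0], [0, 0, 0], 1]
  ]
}}

```text
time: 23.55
position: [0.5046, 0.1519, 0.2961]
tcp_rot: [[-0.7, -0.634, 0.33], [-0.573, 0.774, 0.27], [-0.426, 0.0, -0.905]]
contact_force: [0.8, 0.6, 0.1]
gripper_width: 0.0662
```

```bash
python3 - <<'E'
from h import *
c=shot("p2"); where(tip(-1,0))
x=down(81)[:,0]
plan([([.46,.02,.31],down(150),.05),(np.array([.575,-.272,.17])-.05*x,down(81),.05)],.9)
E
```

```text
tray-frame tcp mm [ -6.2 -21.2 192.2] rot err deg (tool) [ 0.   0.1 -0.1] F [ 0.1  0.5 -0.7] w 0.0698 q [-0.36 -0.04  0.09  2.06 -0.26  0.73  2.15] t 23.6
[[[0.15,-0.11,-0.1],[0.2,0.28,0.87],0.9],[[0.15,-0.13,-0.09],[0.19,0.28,0.87],0.9],[[0.14,-0.14,-0.09],[0.2,0.28,0.87],0.9],[[0.12,-0.16,-0.08],[0.19,0.28,0.87],0.9],[[0.11,-0.17,-0.07],[0.2,0.28,0.88],0.9],[[0.1,-0.18,-0.06],[0.19,0.28,0.87],0.9],[[0.08,-0.19,-0.06],[0.2,0.28,0.88],0.9],[[0.07,-0.2,-0.05],[0.19,0.28,0.87],0.9],[[0.05,-0.21,-0.05],[0.2,0.28,0.88],0.9],[[0.03,-0.21,-0.04],[0.2,0.28,0.87],0.9]]
[[[0.01,-0.21,-0.04],[0.19,0.28,0.88],0.9],[[-0.01,-0.21,-0.03],[0.2,0.29,0.87],0.9],[[-0.02,-0.22,-0.02],[0.19,0.28,0.88],0.9],[[-0.44,-0.4,0.23],[0.0,0.0,0.96],0.9],[[-0.48,-0.36,0.23],[0.0,0.0,0.96],0.9],[[-0.51,-0.31,0.23],[0.0,0.0,0.96],0.9],[[-0.54,-0.25,0.23],[0.0,0.0,0.96],0.9],[[-0.56,-0.2,0.23],[0.0,0.0,0.96],0.9],[[-0.58,-0.14,0.24],[0.0,0.0,0.96],0.9],[[-0.59,-0.08,0.23],[0.0,0.0,0.96],0.9]]
[[[-0.6,-0.02,0.24],[0.0,0.0,0.96],0.9],[[-0.59,0.03,0.23],[0.0,0.0,0.95],0.9],[[-0.59,0.1,0.24],[0.0,0.0,0.96],0.9],[[-0.58,0.15,0.23],[0.0,0.0,0.95],0.9],[[-0.56,0.21,0.24],[0.0,-0.0,0.96],0.9]]
```

Emit:
{"api": "send_rows", "payload": {
  "deltas": [
    [[0.15, -0.11, -0.1], [0.2, 0.28, 0.87], 0.9],
    [[0.15, -0.13, -0.09], [0.19, 0.28, 0.87], 0.9],
    [[0.14, -0.14, -0.09], [0.2, 0.28, 0.87], 0.9],
    [[0.12, -0.16, -0.08], [0.19, 0.28, 0.87], 0.9],
    [[0.11, -0.17, -0.07], [0.2, 0.28, 0.88], 0.9],
    [[0.1, -0.18, -0.06], [0.19, 0.28, 0.87], 0.9],
    [[0.08, -0.19, -0.06], [0.2, 0.28, 0.88], 0.9],
    [[0.07, -0.2, -0.05], [0.19, 0.28, 0.87], 0.9],
    [[0.05, -0.21, -0.05], [0.2, 0.28, 0.88], 0.9],
    [[0.03, -0.21, -0.04], [0.2, 0.28, 0.87], 0.9]
  ]
}}

```text
time: 24.85
position: [0.4692, 0.0507, 0.3037]
tcp_rot: [[-0.964, 0.245, 0.099], [0.248, 0.968, 0.021], [-0.091, 0.045, -0.995]]
contact_force: [-0.7, 0.9, -0.6]
gripper_width: 0.0793
```

Emit:
{"api": "send_rows", "payload": {
  "deltas": [
    [[0.01, -0.21, -0.04], [0.19, 0.28, 0.88], 0.9],
    [[-0.01, -0.21, -0.03], [0.2, 0.29, 0.87], 0.9],
    [[-0.02, -0.22, -0.02], [0.19, 0.28, 0.88], 0.9],
    [[-0.44, -0.4, 0.23], [0, 0, 0.96], 0.9],
    [[-0.48, -0.36, 0.23], [0, 0, 0.96], 0.9],
    [[-0.51, -0.31, 0.23], [0, 0, 0.96], 0.9],
    [[-0.54, -0.25, 0.23], [0, 0, 0.96], 0.9],
    [[-0.56, -0.2, 0.23], [0, 0, 0.96], 0.9],
    [[-0.58, -0.14, 0.24], [0, 0, 0.96], 0.9],
    [[-0.59, -0.08, 0.23], [0, 0, 0.96], 0.9]
  ]
}}

```text
time: 26.1
position: [0.523, -0.1809, 0.2268]
tcp_rot: [[-0.331, 0.944, -0.002], [0.944, 0.331, -0.001], [-0.0, -0.002, -1.0]]
contact_force: [0.4, -0.6, 0.2]
gripper_width: 0.0788
```

Emit:
{"api": "send_rows", "payload": {
  "deltas": [
    [[-0.6, -0.02, 0.24], [0, 0, 0.96], 0.9],
    [[-0.59, 0.03, 0.23], [0, 0, 0.95], 0.9],
    [[-0.59, 0.1, 0.24], [0, 0, 0.96], 0.9],
    [[-0.58, 0.15, 0.23], [0, 0, 0.95], 0.9],
    [[-0.56, 0.21, 0.24], [0, 0, 0.96], 0.9],
    [[0, 0, 0], [0, 0, 0], 0.9],
    [[0, 0, 0], [0, 0, 0], 0.9]
  ]
}}

```text
time: 26.98
position: [0.5667, -0.3215, 0.1683]
tcp_rot: [[0.156, 0.988, -0.003], [0.988, -0.156, -0.001], [-0.001, -0.003, -1.0]]
contact_force: [0.2, 0.5, 0.3]
gripper_width: 0.0786
```

```bash
python3 - <<'E'
from h import *
c=shot("c1"); s=get_state(); print(s["position"],s["tcp_rot"].round(3),s["qpos"].round(2))
im=cv2.imread("pics/c1.png"); hsv=cv2.cvtColor(im,cv2.COLOR_BGR2HSV)
print("expected centre px",proj(c,[[.575,-.272,.034]]))
for nm,m in (("white",(hsv[...,1]<50)&(hsv[...,2]>130)),("kraft",(hsv[...,0]>5)&(hsv[...,0]<22)&(hsv[...,1]>70)&(hsv[...,2]>80))):
    m=m.astype(np.uint8); m[262:]=0
    n,l,st,ce=cv2.connectedComponentsWithStats(m)
    for i in np.argsort(-st[1:,4])[:5]+1:
        r=cv2.minAreaRect(np.argwhere(l==i)[:,::-1].astype(np.float32)); print(nm,st[i],ce[i].round(0))
        print("   ",onz(c,cv2.boxPoints(r),.034)[:,:2].round(4).tolist())
        w=onz(c,cv2.boxPoints(r),.034)
E
```

```text
[ 0.56702287 -0.32091875  0.16865621] [[ 0.155  0.988 -0.002]
 [ 0.988 -0.155 -0.   ]
 [-0.001 -0.002 -1.   ]] [ 0.12  0.53  0.46  1.61 -0.26  1.06  0.5 ]
expected centre px [[280.83987428 147.90208518]]
white [    0     0   411   262 79751] [179. 133.]
    [[0.2667, -0.3412], [0.3599, -0.1135], [0.7013, -0.168], [0.6898, -0.4075]]
white [  465    31    95   227 19734] [513. 145.]
    [[0.7467, -0.1996], [0.8264, -0.2116], [0.8442, -0.4262], [0.7482, -0.4122]]
white [ 470    0   90   30 1945] [510.  11.]
    [[0.751, -0.1759], [0.8247, -0.1877], [0.8263, -0.2101], [0.7511, -0.1981]]
white [ 265  132   39   50 1906] [284. 156.]
    [[0.5627, -0.2553], [0.5977, -0.2608], [0.5913, -0.3066], [0.5549, -0.3009]]
white [281 244  54  18 701] [306. 254.]
    [[0.5601, -0.368], [0.6138, -0.3764], [0.6117, -0.3953], [0.5571, -0.3867]]
kraft [ 256  104   57  101 3501] [283. 153.]
    [[0.5587, -0.2295], [0.6092, -0.2375], [0.597, -0.3309], [0.5422, -0.3222]]
kraft [273 230  66  32 867] [303. 242.]
    [[0.5489, -0.3854], [0.5544, -0.3517], [0.6195, -0.362], [0.6158, -0.3959]]
kraft [371   0  36  19 373] [389.   6.]
    [[0.6689, -0.1628], [0.698, -0.1675], [0.6973, -0.181], [0.6679, -0.1763]]
kraft [288 221  24   5  28] [300. 222.]
    [[0.5703, -0.3462], [0.5936, -0.3465], [0.5936, -0.3493], [0.5702, -0.349]]
kraft [378  15   3   5   6] [379.  17.]
    [[0.6735, -0.1751], [0.6743, -0.1748], [0.6762, -0.1779], [0.6754, -0.1783]]
```

```bash
python3 - <<'E'
from h import *
plan([([.5767,-.2803,.09],down(81.1),.05),([.5767,-.2803,.014],down(81.1),.04)],.9)
E
```

```text
[[[0.42,0.03,0.79],[-0.01,0.0,-0.0],0.9],[[0.41,0.04,0.78],[-0.01,0.01,-0.01],0.9],[[0.0,-0.0,0.76],[0.0,-0.0,0.0],0.9],[[0.0,-0.0,0.76],[0.0,-0.0,0.0],0.9]]
```

Emit:
{"api": "send_rows", "payload": {
  "deltas": [
    [[0.42, 0.03, 0.79], [0, 0, 0], 0.9],
    [[0.41, 0.04, 0.78], [-0.01, 0.01, 0], 0.9],
    [[0, 0, 0.76], [0, 0, 0], 0.9],
    [[0, 0, 0.76], [0, 0, 0], 0.9],
    [[0, 0, 0], [0, 0, 0], 0.8],
    [[0, 0, 0], [0, 0, 0], 0.7]
  ]
}}

```text
time: 27.78
position: [0.5776, -0.2812, 0.0159]
tcp_rot: [[0.156, 0.988, 0.001], [0.988, -0.156, -0.001], [-0.0, 0.001, -1.0]]
contact_force: [-0.6, -0.3, 0.8]
gripper_width: 0.064
```

Emit:
{"api": "send_rows", "payload": {
  "deltas": [
    [[0, 0, 0], [0, 0, 0], 0.2],
    [[0, 0, 0], [0, 0, 0], 0.2],
    [[0, 0, 0], [0, 0, 0], 0.2],
    [[0, 0, 0], [0, 0, 0], 0.2],
    [[0, 0, 0], [0, 0, 0], 0.2]
  ],
  "force": 25
}}

```text
time: 28.4
position: [0.5778, -0.2815, 0.0162]
tcp_rot: [[0.156, 0.988, 0.002], [0.988, -0.156, -0.001], [-0.0, 0.002, -1.0]]
contact_force: [-0.8, 0.3, 6.8]
gripper_width: 0.052
```

Emit:
{"api": "send_rows", "payload": {
  "deltas": [
    [[0, 0, -0.4], [0, 0, 0], 0.2],
    [[0, 0, -0.8], [0, 0, 0], 0.2],
    [[0, 0, -0.9], [0, 0, 0], 0.2],
    [[0, 0, -0.9], [0, 0, 0], 0.2],
    [[0, 0, -0.9], [0, 0, 0], 0.2],
    [[0, 0, -0.7], [0, 0, 0], 0.2],
    [[0, 0, 0], [0, 0, 0], 0.2],
    [[0, 0, 0], [0, 0, 0], 0.2]
  ]
}}

```text
time: 29.4
position: [0.5764, -0.2807, 0.2442]
tcp_rot: [[0.156, 0.988, -0.001], [0.988, -0.156, 0.0], [0.0, -0.001, -1.0]]
contact_force: [0.9, 0.1, -1.0]
gripper_width: 0.0517
```

```bash
python3 - <<'E'
from h import *
c=shot("c2"); s=get_state(); print(s["position"],s["contact_force"].round(1),s["gripper_width"])
im=cv2.imread("pics/c2.png"); hsv=cv2.cvtColor(im,cv2.COLOR_BGR2HSV)
m=((hsv[...,0]>5)&(hsv[...,0]<22)&(hsv[...,1]>70)&(hsv[...,2]>80)).astype(np.uint8); m[262:]=0
n,l,st,ce=cv2.connectedComponentsWithStats(m)
for i in np.argsort(-st[1:,4])[:3]+1: print(st[i],ce[i])
for u in (240,280,320): print(u, [ (r,hsv[r,u].tolist()) for r in range(110,240,6)])
Pt=lambda x,y,z:s["position"]+s["tcp_rot"]@(np.array([x,y,z])/1000)
print(proj(c,[Pt(47.5,y,z) for y,z in((-26,-18),(26,-18),(26,16),(-26,16))]).round(0))
RT=tip(1,1); print(RT.round(2))
plan([([.47,-.05,.32],None,.05),(T(30.3,77,105),RT,.05),(T(30.3,77,50),RT,.03)],.2)
E
```

```text
[ 0.57621803 -0.28056706  0.24348647] [ 0.4 -0.  -1.1] 0.05178753479492434
[ 226  167  108   95 7142] [279.36446374 203.26743209]
[ 304    0  132   92 3997] [356.17363022  41.60145109]
[348 256   3   3   4] [349.25 257.25]
240 [(110, [17, 30, 233]), (116, [14, 32, 217]), (122, [16, 26, 227]), (128, [21, 22, 227]), (134, [16, 29, 225]), (140, [23, 30, 101]), (146, [62, 44, 115]), (152, [62, 43, 113]), (158, [60, 40, 114]), (164, [63, 46, 112]), (170, [16, 125, 182]), (176, [15, 120, 208]), (182, [15, 127, 177]), (188, [16, 122, 182]), (194, [16, 127, 181]), (200, [16, 127, 179]), (206, [16, 125, 178]), (212, [16, 123, 179]), (218, [16, 125, 177]), (224, [16, 126, 180]), (230, [16, 125, 179]), (236, [16, 127, 179])]
280 [(110, [60, 44, 190]), (116, [62, 43, 189]), (122, [60, 43, 190]), (128, [60, 42, 187]), (134, [59, 43, 188]), (140, [61, 43, 191]), (146, [63, 45, 189]), (152, [63, 45, 193]), (158, [63, 44, 186]), (164, [60, 42, 190]), (170, [16, 125, 181]), (176, [17, 125, 200]), (182, [16, 127, 179]), (188, [16, 130, 179]), (194, [16, 125, 182]), (200, [16, 125, 182]), (206, [16, 12
[... 760 characters left out ...]
[0.0,0.0,0.0],0.2],[[0.7,-0.47,-0.25],[0.0,0.0,0.0],0.2],[[0.71,-0.47,-0.26],[0.0,0.0,0.0],0.2],[[0.7,-0.47,-0.25],[0.0,0.0,0.0],0.2],[[0.71,-0.47,-0.26],[0.0,0.0,0.0],0.2],[[0.7,-0.47,-0.25],[0.0,0.0,0.0],0.2],[[0.65,-0.05,0.18],[-0.39,0.17,-0.79],0.2],[[0.64,-0.0,0.19],[-0.39,0.18,-0.79],0.2],[[0.64,0.04,0.2],[-0.39,0.17,-0.79],0.2],[[0.63,0.09,0.22],[-0.39,0.17,-0.79],0.2]]
[[[0.62,0.13,0.23],[-0.4,0.18,-0.8],0.2],[[0.6,0.17,0.25],[-0.39,0.17,-0.79],0.2],[[0.58,0.21,0.27],[-0.4,0.18,-0.8],0.2],[[0.56,0.24,0.29],[-0.39,0.17,-0.79],0.2],[[0.53,0.27,0.3],[-0.4,0.18,-0.8],0.2],[[0.5,0.3,0.33],[-0.39,0.17,-0.79],0.2],[[-0.0,0.0,0.55],[-0.0,0.0,-0.0],0.2],[[-0.0,0.01,0.55],[-0.0,0.0,-0.0],0.2]]
```

Emit:
{"api": "send_rows", "payload": {
  "deltas": [
    [[0.7, -0.47, -0.25], [0, 0, 0], 0.2],
    [[0.7, -0.47, -0.25], [0, 0, 0], 0.2],
    [[0.71, -0.47, -0.26], [0, 0, 0], 0.2],
    [[0.7, -0.47, -0.25], [0, 0, 0], 0.2],
    [[0.71, -0.47, -0.26], [0, 0, 0], 0.2],
    [[0.7, -0.47, -0.25], [0, 0, 0], 0.2],
    [[0.65, -0.05, 0.18], [-0.39, 0.17, -0.79], 0.2],
    [[0.64, 0, 0.19], [-0.39, 0.18, -0.79], 0.2],
    [[0.64, 0.04, 0.2], [-0.39, 0.17, -0.79], 0.2],
    [[0.63, 0.09, 0.22], [-0.39, 0.17, -0.79], 0.2]
  ]
}}

```text
time: 30.7
position: [0.4804, 0.0795, 0.283]
tcp_rot: [[-0.18, 0.971, 0.159], [0.983, 0.171, 0.073], [0.044, 0.17, -0.984]]
contact_force: [0.1, -0.3, -1.1]
gripper_width: 0.0521
```

Emit:
{"api": "send_rows", "payload": {
  "deltas": [
    [[0.62, 0.13, 0.23], [-0.4, 0.18, -0.8], 0.2],
    [[0.6, 0.17, 0.25], [-0.39, 0.17, -0.79], 0.2],
    [[0.58, 0.21, 0.27], [-0.4, 0.18, -0.8], 0.2],
    [[0.56, 0.24, 0.29], [-0.39, 0.17, -0.79], 0.2],
    [[0.53, 0.27, 0.3], [-0.4, 0.18, -0.8], 0.2],
    [[0.5, 0.3, 0.33], [-0.39, 0.17, -0.79], 0.2],
    [[0, 0, 0.55], [0, 0, 0], 0.2],
    [[0, 0.01, 0.55], [0, 0, 0], 0.2],
    [[0, 0, 0], [0, 0, 0], 0.2],
    [[0, 0, 0], [0, 0, 0], 0.2]
  ]
}}

```text
time: 31.95
position: [0.5143, 0.2867, 0.1809]
tcp_rot: [[-0.634, 0.701, 0.327], [0.773, 0.575, 0.266], [-0.001, 0.422, -0.907]]
contact_force: [0.1, -0.7, -0.8]
gripper_width: 0.052
```

```bash
python3 - <<'E'
from h import *
RT=tip(1,1); where(RT); snapshot("top"); where(RT)
plan([(T(30.3,77,26),RT,.02)],.2)
E
```

```text
tray-frame tcp mm [30.3 76.3 50.1] rot err deg (tool) [-0.1  0.1 -0. ] F [ 0.1 -0.7 -0.8] w 0.052 q [-0.64  0.19  0.09  2.12 -0.18  0.41  0.28] t 31.95
tray-frame tcp mm [30.9 76.2 50.6] rot err deg (tool) [ 0.   0.1 -0. ] F [0.3 0.7 0.2] w 0.0517 q [-0.64  0.19  0.09  2.12 -0.18  0.41  0.28] t 32.0
[[[0.01,-0.01,0.25],[0.0,0.01,-0.0],0.2],[[0.01,-0.0,0.24],[0.0,0.01,-0.0],0.2]]
```

Emit:
{"api": "send_rows", "payload": {
  "deltas": [
    [[0.01, -0.01, 0.25], [0, 0, 0], 0.2],
    [[0.01, 0, 0.24], [0, 0, 0], 0.2],
    [[0, 0, 0.08], [0, 0, 0], 0.2],
    [[0, 0, 0.05], [0, 0, 0], 0.2],
    [[0, 0, 0.03], [0, 0, 0], 0.2],
    [[0, 0, 0], [0, 0, 0], 0.2]
  ]
}}

```text
time: 32.75
position: [0.5236, 0.2958, 0.1522]
tcp_rot: [[-0.634, 0.701, 0.327], [0.773, 0.575, 0.267], [-0.001, 0.422, -0.906]]
contact_force: [-10.7, -7.6, 14.0]
gripper_width: 0.0516
```

```bash
python3 -c "
from h import *
where(tip(1,1))"
```

```text
tray-frame tcp mm [30.  77.3 18.6] rot err deg (tool) [-0.   0.1 -0. ] F [-10.7  -7.6  14. ] w 0.0516 q [-0.62  0.25  0.07  2.12 -0.21  0.35  0.3 ] t 32.75
```

Emit:
{"api": "send_rows", "payload": {
  "deltas": [
    [[0, 0, -0.03], [0, 0, 0], 0.75],
    [[0, 0, 0], [0, 0, 0], 0.75],
    [[0, 0, 0], [0, 0, 0], 0.75],
    [[0, 0, -0.3], [0, 0, 0], 0.75],
    [[0, 0, -0.8], [0, 0, 0], 0.75],
    [[0, 0, -0.9], [0, 0, 0], 0.75],
    [[0, 0, -0.9], [0, 0, 0], 0.75],
    [[0, 0, -0.6], [0, 0, 0], 0.75],
    [[0, 0, 0], [0, 0, 0], 0.75]
  ]
}}

```text
time: 33.88
position: [0.4669, 0.249, 0.3147]
tcp_rot: [[-0.634, 0.699, 0.332], [0.774, 0.573, 0.27], [-0.002, 0.428, -0.904]]
contact_force: [0.5, -0.4, -0.6]
gripper_width: 0.0657
```

```bash
python3 - <<'E'
from h import *
RT=tip(-1,0)
plan([(T(35,60,240),tip(1,1),.05),(T(60,-10,240),RT,.05)],.75)
E
```

```text
[[[-0.35,0.06,-0.86],[0.05,0.02,-0.0],0.75],[[-0.09,0.03,0.0],[0.0,0.0,-1.0],0.75],[[-0.1,0.02,0.0],[0.0,0.0,-1.0],0.75],[[-0.1,0.01,0.0],[0.0,0.0,-1.0],0.75],[[-0.1,0.0,0.0],[0.0,0.0,-1.0],0.75],[[-0.1,-0.01,0.0],[0.0,0.0,-1.0],0.75],[[-0.1,-0.02,0.0],[0.0,0.0,-1.0],0.75],[[-0.1,-0.03,0.0],[0.0,0.0,-1.0],0.75],[[-0.09,-0.03,0.0],[0.0,0.0,-1.0],0.75],[[-0.09,-0.04,0.0],[0.0,0.0,-1.0],0.75]]
[[[-0.08,-0.05,0.0],[0.0,0.0,-1.0],0.75],[[-0.08,-0.06,0.0],[0.0,0.0,-1.0],0.75],[[-0.07,-0.07,0.0],[0.0,0.0,-1.0],0.75],[[-0.06,-0.08,0.0],[-0.0,0.0,-1.0],0.75],[[-0.05,-0.08,0.0],[-0.0,0.0,-1.0],0.75],[[-0.04,-0.09,0.0],[-0.0,0.0,-1.0],0.75]]
```

Emit:
{"api": "send_rows", "payload": {
  "deltas": [
    [[-0.6, 0, -0.4], [0, 0, 0], 0.75],
    [[-0.9, 0, -0.3], [0, 0, 0], 0.75],
    [[-0.9, 0, -0.3], [0, 0, 0], 0.75],
    [[-0.9, 0, 0], [0, 0, 0], 0.75],
    [[-0.8, 0, 0], [0, 0, 0], 0.75],
    [[-0.5, 0, 0], [0, 0, 0], 0.75],
    [[0, 0, 0], [0, 0, 0], 0.75],
    [[0, 0, 0], [0, 0, 0], 0.75]
  ]
}}

```text
time: 34.88
position: [0.5953, 0.0589, 0.356]
tcp_rot: [[-0.635, 0.701, 0.326], [0.773, 0.576, 0.267], [-0.001, 0.421, -0.907]]
contact_force: [0.1, 0.2, -0.1]
gripper_width: 0.0658
```

```bash
python3 - <<'E'
from h import *
c=shot("f1"); where(tip(1,1))
im=cv2.imread("pics/f1.png")
top=cv2.cvtColor(snapshot("top"),cv2.COLOR_RGB2BGR)[140:300,110:440]; sc=cv2.cvtColor(snapshot("scene"),cv2.COLOR_RGB2BGR)[150:300,300:500]
a=cv2.resize(im,(560,420))[:300]
b=cv2.resize(top,(400,194)); d=cv2.resize(sc,(400,300))
W=np.zeros((600,800,3),np.uint8); W[:300,:560]=a; W[300:600,:400]=d; W[300:494,400:800]=b
# part of p2 (after scraper placed)
p=cv2.imread("pics/p2.png")[60:270,230:470]; W[:210,560:800]=p
cv2.imwrite("pics/final.png",W)
E
```

```text
tray-frame tcp mm [  30.3 -150.9  243.7] rot err deg (tool) [-0.   0.   0.1] F [-0.  -0.2 -0.3] w 0.0657 q [-0.46  0.07  0.47  1.81 -0.37  0.96  0.86] t 34.925
```

View pics/final.png

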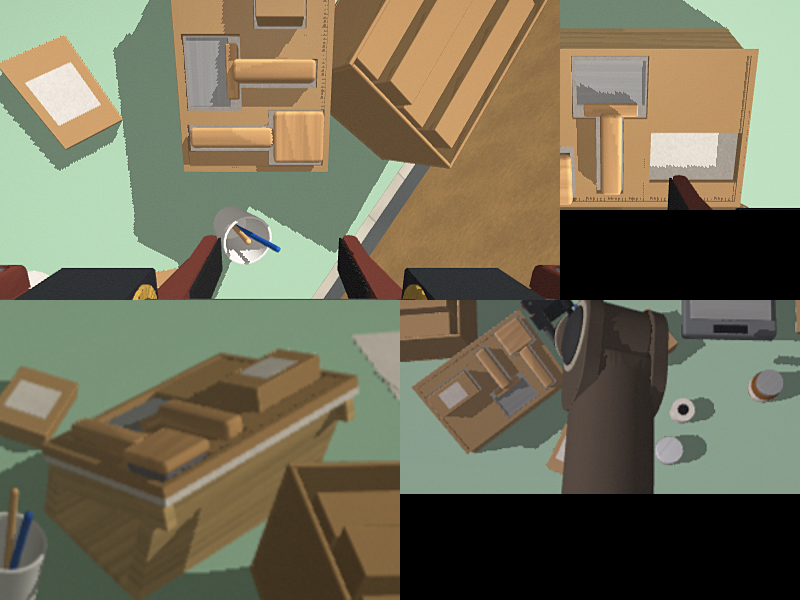

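```bash
python3 - <<'E'
from h import *
c=load("f1")
def onT(uv,z):
    d=ray(c,uv)[0]; n=TR[:,2]; t=((z/1000-n@(c["p"]-TO)))/(n@d); return (TR.T@(c["p"]+t*d-TO)*1000).round(1)
for nm,uv,z in[("brush end",(190,137),24),("head end",(323,136),28),("head lo side",(300,162),30),("head hi side",(300,111),30),("rim up",(328,100),14),("rim low",(182,100),14),("scr end",(317,71),24),("blade end",(187,72),8),("blade side",(210,108),8),("blade side",(205,37),8)]: print(nm,onT([uv],z))
E
```

```text
brush end [-77.5 -94.2  24. ]
head end [ 82.2 -92.9  28. ]
head lo side [  55.2 -123.5   30. ]
head hi side [ 54.2 -64.5  30. ]
rim up [ 88.6 -51.3  14. ]
rim low [-86.6 -51.2  14. ]
scr end [ 73.3 -20.6  24. ]
blade end [-79.9 -19.1   8. ]
blade side [-54.9 -60.1   8. ]
blade side [-56.1  18.5   8. ]
```

```bash
python3 -c "
from rig import *
print(job_done())"
```

```text
the job is handed in; nothing more can be done
None
```

I laid the brush, then the scraper, then the small carton in their recesses and handed the job in at about 35 s. The gripper was open and well clear of the tray.

**Turned to suit:** The last pictures show each part in its own recess. The brush head is up the slope, the scraper blade is down the slope, and the carton is label up and lengthwise across the slope.

**Fully down:** All three parts touched down 2 to 3 mm above the floor height I had fitted from the images. That agrees with the stated 125 mm floor, against 122.7 mm fitted. I pressed the brush and scraper gently with the arm on contact. The brush spans about -78 to +82 mm and the scraper about -80 to +73 mm along the slope, both inside their recesses. The carton's final position was checked only by eye and by its touch-down height.

**What went wrong or disagreed:**
- **First brush grip:** I lifted before the fingers had fully closed, so the handle was held too high. I set the brush back on the table and gripped it again.
- **Brush position:** It lies towards the upper end of its recess, with a small gap at the lower end.
- **Height fit:** The fitted floor height was about 2 mm low, within the camera calibration tolerance.
- **Other things on the table:** I did not touch any of them on purpose, but the arm hid part of the table in the last top view. The big carton and part of the flat carton could not be seen there.

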